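# Hold a shelf divider to the fence for screwing

### The arm

A 6-joint arm with a two-finger parallel gripper is mounted at the origin on the work surface. World frame = base frame: x ahead of the robot, y to its left, z up, the work surface at z = 0. Lengths are in mm, angles in degrees, forces in N, time in s.
With the tool pointing down it reaches from about 250 to 800 mm from the base axis. Payload 3.9 kg.
Tool frame: the origin (TCP) lies at the very end of the fingers, on their centre line; the grasp point (between the pads) lies 19 mm behind it; z points along the fingers, y is the line along which they close (so a half turn about z gives the same grasp; the last joint's range is limited). The gripper opens to 85 mm and grips with 20 to 120 N. Pads are 22 mm wide; open, the fingers measure 114 mm over their backs; the gripper's body (76 mm by 85 mm) begins 54 mm behind the grasp point. The pads swing forward as they close: fully open they stand 13 mm farther back than shut.
Start: joints at [64.114, 14.897, -7.913, 67.191, 0, 90], TCP at [229.202, 472.315, 231.304] pointing down, gripper open.
Joint ranges: [-159.42, 159.42], [-47.68, 98.78], [-73.54, 78.23], [-108.79, 121.32], [-90, 84.71], [-180, 180]. Speed limits (degrees/s): [147.25, 147.25, 180, 180, 180, 180].

### API

Orientations are given as [roll, pitch, yaw] about the fixed x, y, z axes, in that order (R = Rz(yaw) Ry(pitch) Rx(roll)).
In Python, from rig import ctrl, cams gives the robot as it stands.
- The arm moves only by the tool servo_tool, never from a script. Its argument "series" is a list that holds one entry, the list of rows, each a list of 7 numbers: the shift along the tool's x, y, z in mm, then the turn, a rotation vector about the tool's x, y, z in degrees, then the finger opening in mm, from 0 to 85.4. A call has 1 to 10 rows; each row shifts and turns the commanded pose from where the row before left it, along the tool's axes as they then stand; what a row does not reach is not made up. A row lasts 1/10 s, in which the tool goes at most 50 mm and 8.59 degrees, less where a joint would pass 70% of its speed; a pose out of reach is approached as far as the arm can. A call is refused whole if a number of a shift passes 50 or a number of a turn 8.59, either way. A call with a gripper value outside its range is refused whole. The fingers move at their own pace and stop on an object; "newtons" is the grip in N (left out, the last holds). Time passes only in rows, so rows that do not move let the fingers close. It gives the time, the measured TCP pose, the force, the opening and the grip force at its end, in the units of the state.
- ctrl.read_state(): the state, without advancing time (a new reading comes with each control period).
- cams.get_image(name): name is "scene" or "side" or "wrist"; returns a dict with "img" (420x560x3 uint8, blue, green, red), "z_map" (420x560 float32, mm along the optical axis (not along the pixel's ray), 0 where there is no reading), "fx", "fy", "cx", "cy" (pixels), "R" (3x3) and "t" (3): a world point X has camera coordinates R X + t; the wrist camera has in their place "mount" (4x4, takes a point from camera to tool coordinates, whose origin is the TCP and whose axes are the flange's). Camera axes: x right, y down, z forward; pixel columns grow to the right and rows downward; lengths in mm; the calibration is good to about 2 mm. The wrist camera is an equidistant fisheye: a pixel r from the principal point sees the ray r / f radians off the axis. A picture is of the moment at which its call begins: read the wrist's pose just before it.
- ctrl.sign_off(): hands the job in; it is judged then, once.
Trained networks look in the newest picture that a camera, given by its name, has taken for a name from the list of things; names that differ only in an ending like _2 or _b are one class to them, and where a whole thing is asked for, a point or a joint stands for the part that bears it (a point fixed in the world has none). Each returns a list of dicts, best first, with "score" (0 to 1); they miss things now and then, are a little off and sometimes report something else, mostly with a low value. They report only what shows in the picture. A call takes as long as a camera call. They do not tell look-alikes from the thing itself.
- cams.regions_of(label, camera): "pixels" (420x560 bool, what is visible of it) and "point" ([column, row] in pixels, amid what is visible of it).
The state is a dict: "clock": time; "joints": joint angles; "qvel": joint speeds; "tau": joint torques, N m; "position": TCP position; "tcp_rot": TCP orientation; "wrist_force": force on the tool from outside, world axes, zero at the start; "torque": the same for the moment, N m; "grip_width": finger opening in mm; "gripper_force": force on a finger pad.
Only numpy, scipy, OpenCV 4.12 (cv2) and the standard library are available. Lean on these libraries where they do the work, as an engineer would, in place of code of your own. Each camera call takes 0.05 s, during which the arm holds its last target. There are 200 camera calls.

### The job

We are fitting a divider to an archive shelf on the assembly jig, and the fence is already set to its mark. Push the red cam lever right down to lock the fence where it stands; then take the light plywood divider from the rack, stand it upright on the shelf midway between the shelf's two long edges, flat against the white face of the fence, and hold it there with a steady push of about 10 N so that I can screw on the brackets. Finish while still holding and pressing it; don't shift the fence, and leave the green divider, the screwdriver, the tin and the bracket where they are.

Things in the scene. Friction and masses are not known exactly. Their poses are not given: they have to be found in the camera images.
- jig: Assembly jig fixed to the bench: plywood base board 360 x 300 x 12 mm with a steel guide rail (25 mm wide, top 60 mm above the bench) along x on its +y side. Origin on the bench under the middle of the shelf; x is the direction in which the fence slides (roughly away from the robot), z up.
- shelf: Brown wooden shelf board fixed on the jig, 340 mm along the jig's x, 210 mm along y, 18 mm thick; its top is 30 mm above the bench. Origin at the centre of its underside (12 mm above the bench); axes as the jig.
- fence: T-square fence lying across the shelf: white upright face, 215 mm long, its top 72 mm above the shelf, with an aluminium beam behind it (+x; 52 mm thick in all), riding on the rail by a dark steel saddle at the +y end. Slides along the jig's x with 5 N of friction while unlocked (a push moves it away); locked it holds more than 40 N. Origin as fence_face.
- fence_face (a point): Point in the plane of the fence's white face, midway along it (in the middle of the shelf's 210 mm width) at the level of the shelf's top. x points into the fence (the direction to press), y along the fence towards the rail, z up.
- cam_lever (a joint): Angle of the cam lever, rad: 0 is wide open (lever pointing up, 1.20 rad above level), 1.20 is level and 1.27 is fully down on its stop, locked. It swings in the upright plane along the fence's y, over and down towards +y, away from the fence. From 0.3 on the cam bites on the rail and the lever springs back if let go; past level it stays down. Pushing it down takes up to about 10 N at the grip. It starts between 0 and 0.25.
- lever_hinge (a point): Hinge axis of the lever, parallel to the fence's x, 46 mm above the bench, on the outer side of the rail (32 mm behind the face plane along x and 179 mm towards +y from fence_face).
- lever_grip (a point): Point on the centre line of the lever's red handle, 85 mm from the hinge. The handle is a round bar 18 mm in diameter, reaching from 50 to 104 mm from the hinge.
- rack: Dark wooden rack on the bench, 190 x 160 mm, with two slots along its y, 84 mm apart (at x = -42 and +42 mm); slot floor 12 mm above the bench, slot ribs 42 mm above the bench, slots 22 mm wide. Origin at the centre of its underside.
- divider: The light plywood divider to be fitted, standing on edge in one of the rack's two slots: 18 mm thick (x), 190 mm long (y), 130 mm high (z), 0.23 to 0.38 kg. Origin at the centre of its underside. Its foot drags on the shelf (friction 0.5 to 0.7): if it is borne down hard, the push does not reach the fence.
- old_divider: Green painted divider of the same size in the other slot; leave it there. Origin at the centre of its underside.
- screwdriver: Screwdriver lying on the bench, to be left alone.
- screw_tin: Tin of screws, 64 mm in diameter, 50 mm high, to be left alone. Origin at the centre of its underside.
- bracket: Steel angle bracket, 50 x 30 x 50 mm, on the bench, to be left alone. Origin under the middle of its foot.
Things that resemble listed ones, but are neither listed nor needed, are in the scene too. What is shaped like the divider but blue is not meant.

How it is judged:
By the outcome, as a careful person would: the job done as asked, in the order asked, and still so for the second after the job is handed in, while the arm keeps its last pose, push and grip.
It also fails if it takes over 67 s, if anything falls off the work surface, if the arm or the gripper's body presses on something with over 40 N, if the wrist force passes 120 N, or if a joint passes its speed limit or range.

## Working session

There is one attempt and no reset: what is moved stays moved. The work goes in short steps, Python scripts to look and compute and a tool call to move; the robot and the scene stay as the last step left them, time stands still between calls to the robot, and variables do not carry over. Pictures are saved under pics/ and viewed, at most 10 in all, crops included, and the job is handed in when it is done.

Besides the shell and the picture viewer there is one more tool, called after "Request:" by a JSON object that holds its "fn" and its "kwargs". servo_tool: Moves the arm, as the interface text tells. Its arguments: {"type":"object","properties":{"series":{"type":"array","items":{"type":"array","items":{"type":"array","items":{"type":"number"}}}},"newtons":{"type":"number"}},"required":["series"]}

```bash
ls; mkdir -p pics; cat > h.py <<'E'
import numpy as np, cv2
from rig import ctrl, cams
from scipy.spatial.transform import Rotation as Ro
def cloud(d):
    z=d["z_map"]; v,u=np.mgrid[:z.shape[0],:z.shape[1]]
    P=np.stack([(u-d["cx"])/d["fx"]*z,(v-d["cy"])/d["fy"]*z,z],-1)
    W=(P-np.array(d["t"]).ravel())@np.array(d["R"])
    W[z<=0]=np.nan
    return W
E
python3 - <<'E'
from h import *
s=ctrl.read_state(); print(s)
for n in("scene","side"):
    d=cams.get_image(n); cv2.imwrite(f"pics/{n}.png",d["img"]); np.savez(f"{n}.npz",**d)
    W=cloud(d)
    for l in["shelf","fence","cam_lever","rack","divider","old_divider","screwdriver","screw_tin","bracket"]:
        for r in cams.regions_of(l,n)[:3]:
            m=r["pixels"]; p=np.nanmedian(W[m],0)
            print(n,l,round(r["score"],2),np.round(r["point"]),m.sum(),p.round())
E
```

```text
pics
{'clock': 0.0, 'joints': array([ 6.41140098e+01,  1.49342146e+01, -7.98950493e+00,  6.71890014e+01,
        5.94433929e-04,  8.99999097e+01]), 'qvel': array([-0.09341238, -0.06928151,  0.02938885,  0.01275021,  0.10056406,
       -0.13886244]), 'tau': array([-5.38203749e-04, -4.05680537e+01,  2.53920794e+01,  1.86401966e-02,
       -3.23036249e-05, -7.37193176e-06]), 'position': array([228.89386295, 471.68941044, 230.45405706]), 'tcp_rot': array([-1.79887279e+02, -5.94610441e-04,  1.54114099e+02]), 'wrist_force': array([-0.30784584,  0.64120099, -0.50224868]), 'torque': array([-0.01136498,  0.02074997, -0.05042983]), 'gripper_force': 0.0, 'grip_width': 85.25165422556255}
scene fence 0.75 [330. 197.] 1927 [556.  65.  86.]
scene cam_lever 0.59 [358. 163.] 122 [542. 247. 107.]
scene rack 0.85 [231. 304.] 1091 [ 579. -384.   14.]
scene rack 0.31 [326. 208.] 7929 [567.  47.  32.]
scene divider 0.82 [142. 333.] 1446 [ 535. -610.  106.]
scene divider 0.77 [202. 262.] 1924 [ 476. -398.  104.]
scene divider 0.73 [328. 198.] 1880 [557.  59.  86.]
scene old_divider 0.62 [218. 278.] 1932 [ 
[... 176 characters left out ...]
 21.]
side shelf 0.44 [288. 139.] 706 [ 548. -344.  109.]
side shelf 0.22 [179. 357.] 320 [551. 412.   5.]
side fence 0.71 [231. 255.] 2475 [542. 130.  83.]
side cam_lever 0.44 [207. 288.] 112 [539. 259. 113.]
side cam_lever 0.42 [290. 143.] 618 [ 547. -344.  113.]
side rack 0.59 [301. 164.] 1180 [ 506. -347.   13.]
side divider 0.96 [358. 144.] 330 [ 343. -423.  105.]
side divider 0.69 [325. 108.] 1580 [ 511. -596.   80.]
side divider 0.66 [312. 148.] 613 [ 464. -342.  112.]
side old_divider 0.88 [294. 139.] 674 [ 547. -344.  108.]
side screwdriver 0.81 [268. 368.] 172 [335. 361.  23.]
side screw_tin 0.91 [241. 163.] 393 [ 687. -262.   41.]
side bracket 0.58 [179. 356.] 343 [553. 412.   5.]
```

```bash
python3 - <<'E'
import cv2,numpy as np
a=cv2.imread("pics/scene.png");b=cv2.imread("pics/side.png")
cv2.imwrite("pics/a2.png",cv2.resize(a[100:400,80:480],(800,600),interpolation=cv2.INTER_CUBIC))
cv2.imwrite("pics/b2.png",cv2.resize(b[80:400,120:520],(750,600),interpolation=cv2.INTER_CUBIC))
E
```

```text
(no output)
```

View pics/a2.png

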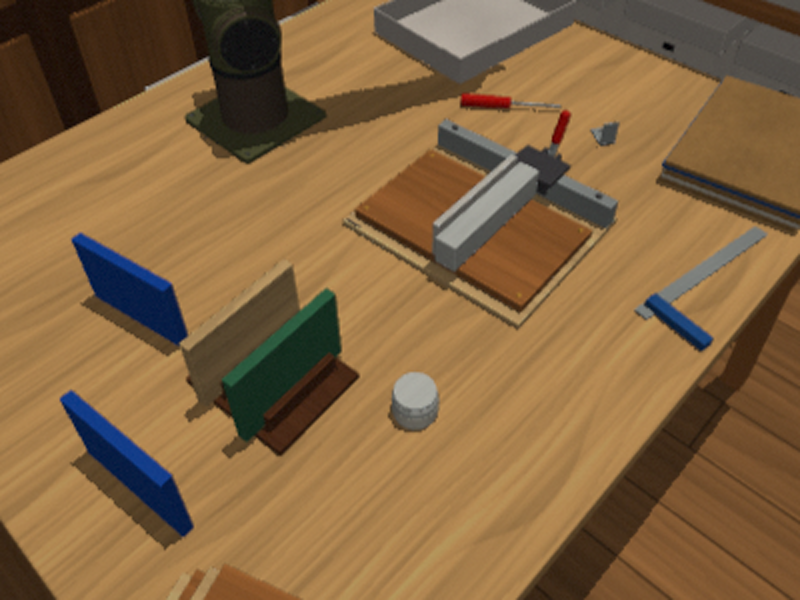

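View pics/b2.png

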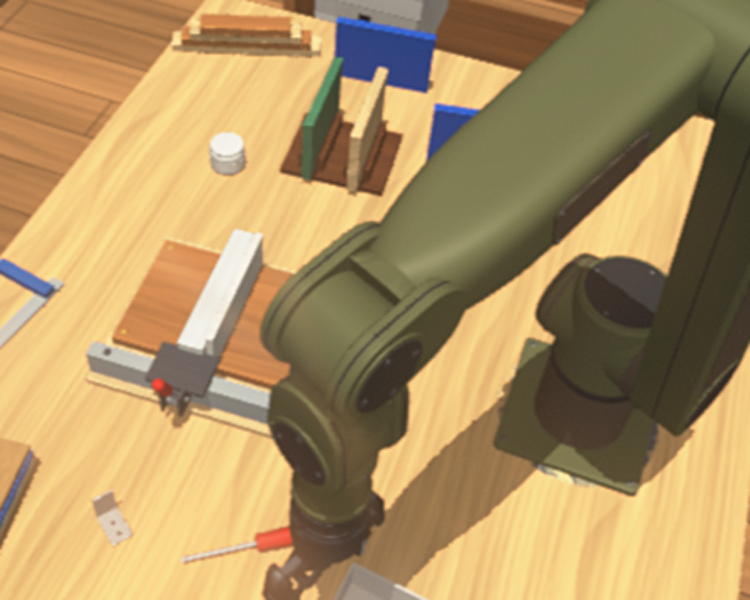

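The pictures show the plywood divider at scene pixel (202,262), between the green one (218,278) and two blue look-alikes, (144,245) and (142,333). The red cam lever is at (358,163), and the other red item, the screwdriver, is at (324,150). Next I measure the poses.

```bash
python3 - <<'E'
from h import *
def rect(P,t):
    if len(P)<20: print(t,"few");return
    r=cv2.minAreaRect(P[:,:2].astype(np.float32)); print(t,len(P),np.round(r[0],1),np.round(r[1],1),round(r[2],1),"zmed",np.median(P[:,2]).round(1),"yaw",)
for n in("scene","side"):
    d=dict(np.load(f"{n}.npz")); W=cloud(d); hsv=cv2.cvtColor(d["img"],cv2.COLOR_BGR2HSV)
    R=d["R"];print(n,"cam",(-R.T@d["t"].ravel()).round())
    H,S,V=hsv[...,0],hsv[...,1],hsv[...,2]; x,y,z=W[...,0],W[...,1],W[...,2]
    inj=(x>380)&(x<750)&(y>-120)&(y<300)
    m=inj&(abs(z-30)<4)&(S>120); rect(W[m],"shelf")
    m=inj&(abs(z-12)<4); rect(W[m],"base")
    m=inj&(abs(z-60)<4)&(S<90); rect(W[m],"rail")
    m=inj&(z>95)&(S<60)&(y<190); rect(W[m],"fencetop")
    m=inj&(z>40)&(z<96)&(y<160)&(y>-80)&(S<60); P=W[m]; print("fence side pts",len(P), np.nanpercentile(P,[2,50,98],axis=0).round(1).tolist())
    m=(x>400)&(x<750)&(y>180)&(y<330)&((H<6)|(H>174))&(S>150)&(z>40); P=W[m]; o=np.argsort(P[:,2]);
    if len(P)>6:
        c=P.mean(0); u,s,vt=np.linalg.svd(P-c); print("lever",len(P),c.round(1),vt[0].round(3),P[o[:5]].mean(0).round(1),P[o[-5:]].mean(0).round(1))
    for lo,hi,t in((410,520,"ply"),(520,610,"green")):
        m=(x>lo)&(x<hi)&(y>-520)&(y<-250)&(z>134); rect(W[m],t); print(np.percentile(W[m][:,2],[5,50,95]))
    m=(x>400)&(x<700)&(y>-520)&(y<-250)&(z>37)&(z<46)&(V<140); rect(W[m],"ribs")
E
```

```text
scene cam [1112. -725.  958.]
shelf 2861 [533.7  43.7] [319.3 214. ] 3.5 zmed 30.9 yaw
base 1012 [536.1  68.8] [331.6 305.4] 3.9 zmed 12.8 yaw
rail 409 [545.7  66.8] [313.  282.5] 4.1 zmed 60.2 yaw
fencetop 226 [529.9  43. ] [ 14.8 215.9] 4.1 zmed 102.3 yaw
fence side pts 1201 [[530.5, -72.6, 42.3], [565.2, 24.1, 86.1], [581.1, 154.0, 93.1]]
lever 69 [542.7 249.2 116.4] [-0.004 -0.399 -0.917] [542.  238.5  92.2] [542.3 258.5 140.4]
ply 503 [ 469.  -384.2] [ 22.4 189.9] 4.5 zmed 142.6 yaw
[135.61398239 142.63541928 145.2541256 ]
green 537 [ 552.  -380.2] [ 20.9 190.5] 5.0 zmed 142.5 yaw
[135.78398223 142.5386057  145.25177332]
ribs 407 [ 583.4 -382.4] [231.9 193.5] 0.2 zmed 42.2 yaw
side cam [ 111.  888. 1268.]
shelf 2460 [557.4  48.8] [275.8 216.3] 3.9 zmed 30.1 yaw
base 647 [576.6  79.4] [314.5 414.8] 6.6 zmed 11.8 yaw
rail 580 [590.5 124.7] [260.3 285.9] 25.2 zmed 60.1 yaw
fencetop 304 [541.8  49.2] [ 36.6 217.6] 3.9 zmed 101.8 yaw
fence side pts 1069 [[519.3, -61.2, 44.9], [551.1, 53.1, 86.6], [577.8, 156.6, 93.5]]
lever 36 [540.2 268.7 137.9] [-0.749 -0.198 -0.632] [536.  269.1 131.9] [541.5 270.4 143.2]
ply 244 [ 470.2 -377.7] [ 19.5 196.8] 4.7 zmed 141.8 yaw
[135.52816014 141.80245453 146.00569823]
green 239 [ 554.4 -377.6] [ 19.2 198. ] 4.8 zmed 141.5 yaw
[136.36832083 141.49271467 146.53439597]
ribs 245 [ 501.3 -365.3] [184.  127.8] 82.8 zmed 41.5 yaw
```

```bash
python3 - <<'E'
from h import *
c,s=np.cos(np.radians(4)),np.sin(np.radians(4))
for n in("scene","side"):
    d=dict(np.load(f"{n}.npz")); W=cloud(d); hsv=cv2.cvtColor(d["img"],cv2.COLOR_BGR2HSV);S=hsv[...,1]
    a=c*W[...,0]+s*W[...,1]; b=-s*W[...,0]+c*W[...,1]; z=W[...,2]   # jig-aligned a,b
    mf=(abs(a-530)<60)&(b>-120)&(b<130)&(S<70)
    for zz in range(36,110,6):
        m=mf&(abs(z-zz)<3); 
        if m.sum()>10: print(n,zz,m.sum(),np.percentile(a[m],[1,10,50,90,99]).round(1),np.percentile(b[m],[1,99]).round(1))
    m=mf&(abs(z-102)<3.5)
    if m.sum(): 
        for q in np.arange(-70,120,30):
            k=m&(abs(b-q)<15); 
            if k.sum()>3: print("top b",q,a[k].min().round(1),a[k].max().round(1))
    ms=(abs(z-30)<4)&(S>110)&(a>370)&(a<720)&(b>-120)&(b<140)
    for q in (400,440,480,590,620,650):
        k=ms&(abs(a-q)<15)
        if k.sum()>20: print("shelf a",q,k.sum(),b[k].min().round(1),b[k].max().round(1))
    print("shelf a range",np.percentile(a[ms],[.3,99.7]).round(1))
E
```

```text
scene 36 32 [528.6 544.4 574.8 575.9 576.1] [-110.4   91.9]
scene 42 68 [526.5 551.4 575.3 577.3 585.4] [-112.   124.8]
scene 48 61 [537.7 561.  575.6 576.9 584.4] [-112.3  124.2]
scene 54 69 [528.3 555.5 575.5 577.5 586.7] [-112.6  123.5]
scene 60 67 [536.4 558.3 575.6 577.  582.9] [-111.7  124. ]
scene 66 74 [536.3 557.9 575.3 577.  585.3] [-112.1  122. ]
scene 72 74 [537.6 552.6 575.4 577.5 588.1] [-113.1  128.6]
scene 78 66 [529.1 549.3 575.1 577.  580.8] [-111.5  118.5]
scene 84 245 [533.  537.  560.8 575.9 577.3] [-111.6  120.7]
scene 90 493 [534.4 537.5 554.6 572.6 575.9] [-110.   119.1]
scene 96 55 [526.5 534.1 535.9 537.7 575.3] [-101.3  108.9]
scene 102 176 [524.3 526.3 531.9 536.1 538. ] [-100.8  109.2]
scene 108 17 [526.7 527.5 531.6 535.4 537.5] [-66.1 109.5]
top b -70 525.0 537.4
top b -40 524.3 539.0
top b -10 524.2 538.9
top b 20 526.2 536.5
top b 50 524.7 539.0
top b 80 524.1 538.1
top b 110 525.2 537.5
shelf a 400 335 -99.1 113.3
shelf a 440 342 -99.8 112.5
shelf a 480 200 -99.3 107.7
shelf a 590 400 -99.7 112.8
shelf a 620 411 -101.0 112.6
shelf a 650 423 -101.5 10
[... 397 characters left out ...]
 531.1 579.4 588.7] [-85.2 129.6]
side 78 74 [520.3 526.4 528.7 570.2 577.3] [-90.1 128.8]
side 84 391 [526.8 528.6 556.6 574.6 578.7] [-106.8  126.5]
side 90 471 [527.1 544.3 559.5 573.7 576.6] [-101.4  124.5]
side 96 75 [526.1 526.8 528.8 540.5 564.3] [-98.5 116. ]
side 102 218 [526.  527.4 532.6 537.7 538.7] [-94.8 116.6]
side 108 30 [526.3 528.3 533.  536.8 538. ] [-64.9 109.3]
top b -70 526.9 539.7
top b -40 525.5 538.0
top b -10 525.9 538.7
top b 20 526.3 539.4
top b 50 526.7 539.3
top b 80 526.8 539.5
top b 110 525.8 538.5
shelf a 440 115 67.3 116.4
shelf a 480 265 -96.1 118.1
shelf a 590 77 -95.8 91.8
shelf a 620 466 -95.5 115.3
shelf a 650 472 -98.5 116.3
shelf a range [425.9 696.4]
```

Request:
{"fn": "servo_tool", "kwargs": {"series": [[[0, 0, -15, 0, 0, 8.59, 0], [0, 0, -15, 0, 0, 8.59, 0], [0, 0, -15, 0, 0, 8.59, 0], [0, 0, -15, 0, 0, 8.59, 0], [0, 0, 0, 0, 0, 8.59, 0], [0, 0, 0, 0, 0, 8.59, 0], [0, 0, 0, 0, 0, 8.59, 0], [0, 0, 0, 0, 0, 0, 0], [0, 0, 0, 0, 0, 0, 0], [0, 0, 0, 0, 0, 0, 0]]]}}

```text
clock: 2.0
position: [229.2, 472.3, 291.2]
tcp_rot: [-180.0, 0.0, 94.1]
wrist_force: [-0.5, -1.3, 0.1]
grip_width: -0.1
gripper_force: 0.0
```

Request:
{"fn": "servo_tool", "kwargs": {"series": [[[-33.5, 37, 0, 0, 0, 0, 0], [-33.5, 37, 0, 0, 0, 0, 0], [-33.5, 37, 0, 0, 0, 0, 0], [-33.5, 37, 0, 0, 0, 0, 0], [-33.5, 37, 0, 0, 0, 0, 0], [-33.5, 37, 0, 0, 0, 0, 0], [-33.5, 37, 0, 0, 0, 0, 0], [-33.5, 37, 0, 0, 0, 0, 0], [0, 0, 30, 0, 0, 0, 0], [0, 0, 30, 0, 0, 0, 0]]]}}

```text
clock: 3.0
position: [545.5, 224.3, 231.1]
tcp_rot: [179.8, -0.1, 93.9]
wrist_force: [-0.4, 0.0, -0.3]
grip_width: -0.3
gripper_force: 0.0
```

```bash
python3 - <<'E'
from h import *
s=ctrl.read_state(); p=s["position"]; print(p, s["tcp_rot"], s["joints"].round(1))
d=cams.get_image("wrist"); cv2.imwrite("pics/w1.png",d["img"]); np.savez("w1.npz",pos=p,rot=s["tcp_rot"],**d)
print(d["fx"],d["cx"],d["cy"],d["mount"])
E
```

```text
[545.48759153 224.33704734 231.11116855] [ 1.79847454e+02 -5.53587898e-02  9.38855627e+01] [ 22.4  21.2   1.3  69.9   0.  108.5]
325.19226210127806 282.76540225074774 210.4306366016841 [[-1.83184511e-03 -9.55589382e-01 -2.94695738e-01  7.64279148e+01]
 [ 9.99997948e-01 -2.00541896e-03  2.86789712e-04  3.73814980e-02]
 [-8.65041623e-04 -2.94694608e-01  9.55591094e-01 -1.42570555e+02]
 [ 0.00000000e+00  0.00000000e+00  0.00000000e+00  1.00000000e+00]]
```

View pics/w1.png

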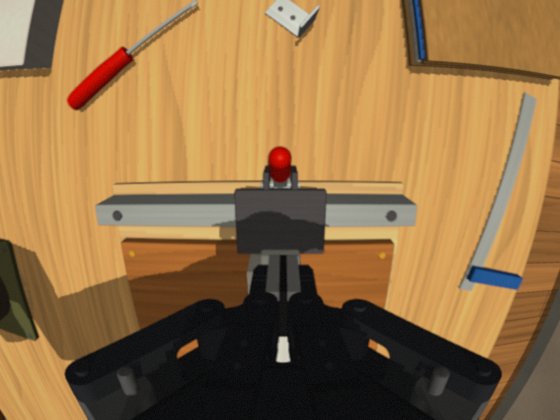

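The wrist view shows the lever, with its red knob at (280,160), lined up with the fingers' centre column (~282). The rail is level in the picture, so the yaw is right. I'll measure from it.

```bash
cat >> h.py <<'E'
def wcloud(d,pos,rot):
    z=np.asarray(d["z_map"],float); v,u=np.mgrid[:z.shape[0],:z.shape[1]]
    x=(u-d["cx"])/d["fx"]; y=(v-d["cy"])/d["fy"]; th=np.hypot(x,y)+1e-9
    P=np.stack([x/th*np.tan(th)*z,y/th*np.tan(th)*z,z],-1)
    P[(z<=0)|(th>1.4)]=np.nan
    M=np.array(d["mount"]); T=P@M[:3,:3].T+M[:3,3]
    return T@Ro.from_euler("xyz",rot,degrees=True).as_matrix().T+pos
def jig(W):
    c,s=np.cos(np.radians(4)),np.sin(np.radians(4))
    return c*W[...,0]+s*W[...,1],-s*W[...,0]+c*W[...,1],W[...,2]
E
python3 - <<'E'
from h import *
d=dict(np.load("w1.npz")); a,b,z=jig(wcloud(d,d["pos"],d["rot"])); hsv=cv2.cvtColor(d["img"],cv2.COLOR_BGR2HSV)
print("tcp jig",jig(d["pos"]))
H,S,V=[hsv[...,i] for i in range(3)]
m=((H<6)|(H>174))&(S>150)&(b>150)&(b<290)&(a>500); print("lever",m.sum())
for lo in range(60,160,15):
    k=m&(z>=lo)&(z<lo+15)
    if k.sum()>3: print(lo,k.sum(),np.median(a[k]).round(1),np.percentile(b[k],[5,50,95]).round(1),np.percentile(a[k],[3,97]).round(1))
k=(abs(z-60)<4)&(S<60)&(b>100)&(b<220); print("rail",k.sum(),np.percentile(b[k],[2,50,98]).round(1))
k=(abs(z-30)<4)&(S>120)&(a>380)&(a<720)&(b<130)&(b>60); print("shelf edge b",np.percentile(b[k],[90,99]).round(1),"a",np.percentile(a[k],[.5,99.5]).round(1))
k=(V<90)&(S<60)&(z>62)&(z<100)&(b>120)&(b<230)&(abs(a-555)<60); print("saddle",[np.percentile(q[k],[2,50,98]).round(1) for q in(a,b,z)])
E
```

```text
tcp jig (np.float64(559.8077725234646), np.float64(185.73928271388803), array(231.11116855))
lever 650
90 36 557.6 [203.6 205.9 210. ] [549.6 565.7]
105 102 558.1 [207.6 211.9 216.9] [549.7 566. ]
120 127 558.2 [214.7 219.2 236.6] [550.3 565.1]
135 383 557.6 [222.6 229.5 235.6] [551.  564.9]
rail 4980 [149.6 161.4 172.7]
shelf edge b [110.5 115.1] a [381.2 693.4]
saddle [array([515.8, 557.5, 599.3]), array([126.3, 160.4, 196.6]), array([68.1, 71.9, 74.4])]
```

Request:
{"fn": "servo_tool", "kwargs": {"series": [[[0, -1.8, 36, 0, 0, 0, 0], [0, 0, 36, 0, 0, 0, 0], [0, 0, 36, 0, 0, 0, 0], [7.5, 0, 0, 0, 0, 0, 0], [7.5, 0, 0, 0, 0, 0, 0], [7, 0, 3, 0, 0, 0, 0], [7, 0, 3, 0, 0, 0, 0], [6, 0, 4, 0, 0, 0, 0], [6, 0, 4, 0, 0, 0, 0], [0, 0, 0, 0, 0, 0, 0]]]}}

```text
clock: 4.05
position: [538.9, 267.7, 109.4]
tcp_rot: [179.9, -0.1, 94.0]
wrist_force: [-0.5, 0.4, -0.4]
grip_width: -0.5
gripper_force: 0.0
```

Request:
{"fn": "servo_tool", "kwargs": {"series": [[[5, 0, 5, 0, 0, 0, 0], [5, 0, 5, 0, 0, 0, 0], [4.2, 0, 5.6, 0, 0, 0, 0], [4.2, 0, 5.6, 0, 0, 0, 0], [3.2, 0, 6.3, 0, 0, 0, 0], [3.2, 0, 6.3, 0, 0, 0, 0], [2, 0, 6.7, 0, 0, 0, 0], [2, 0, 6.7, 0, 0, 0, 0], [0, 0, 0, 0, 0, 0, 0], [0, 0, 0, 0, 0, 0, 0]]]}}

```text
clock: 5.05
position: [536.7, 295.7, 62.0]
tcp_rot: [180.0, -0.1, 94.0]
wrist_force: [-0.4, 0.2, 1.2]
grip_width: 0.1
gripper_force: 0.8
```

```bash
python3 - <<'E'
from h import *
a=cams.get_image("scene")["img"][140:190,330:400]; d=cams.get_image("wrist")["img"][60:330,120:440]
cv2.imwrite("pics/c1.png",np.hstack([cv2.resize(a,(440,314)),cv2.resize(d,(360,314))]))
E
```

```text
(no output)
```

View pics/c1.png

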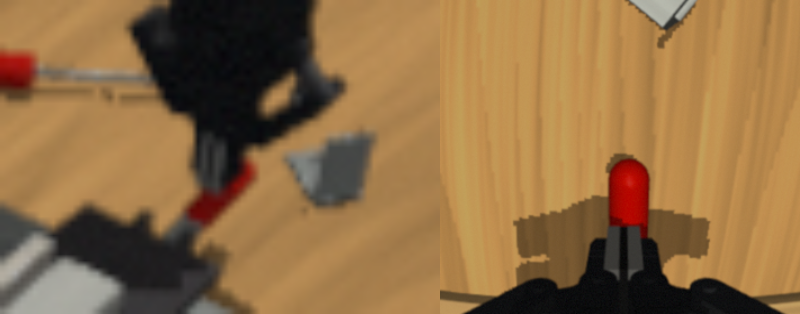

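The lever lies nearly level under the fingertips, with the handle centred at crop (628,200). I'll press it on down to its stop.

Request:
{"fn": "servo_tool", "kwargs": {"series": [[[0.5, 0, 4, 0, 0, 0, 0], [0.5, 0, 4, 0, 0, 0, 0], [0, 0, 3, 0, 0, 0, 0], [0, 0, 2, 0, 0, 0, 0], [0, 0, 0, 0, 0, 0, 0], [0, 0, 0, 0, 0, 0, 0]]]}}

```text
clock: 5.75
position: [536.6, 296.9, 50.0]
tcp_rot: [180.0, -0.1, 94.0]
wrist_force: [-1.6, 2.4, 8.0]
grip_width: 0.2
gripper_force: 4.0
```

Request:
{"fn": "servo_tool", "kwargs": {"series": [[[0, 0, 1.5, 0, 0, 0, 0], [0, 0, 1.5, 0, 0, 0, 0], [0, 0, 0, 0, 0, 0, 0], [0, 0, 0, 0, 0, 0, 0]]]}}

```text
clock: 6.15
position: [536.9, 297.0, 49.2]
tcp_rot: [179.9, -0.1, 94.0]
wrist_force: [-5.5, 0.7, 19.5]
grip_width: -0.5
gripper_force: 10.1
```

Request:
{"fn": "servo_tool", "kwargs": {"series": [[[0, 0, 1, 0, 0, 0, 0], [0, 0, 0, 0, 0, 0, 0], [0, 0, -5, 0, 0, 0, 0], [0, 0, -35, 0, 0, 0, 0], [-20, 0, -45, 0, 0, 0, 0], [-50, 0, -45, 0, 0, 0, 40], [-50, 0, -45, 0, 0, 0, 60], [-50, 0, -30, 0, 0, 0, 60], [-20, 0, 0, 0, 0, 0, 60], [0, 0, 0, 0, 0, 0, 60]]]}}

```text
clock: 7.15
position: [547.3, 136.2, 223.1]
tcp_rot: [180.0, 0.1, 93.7]
wrist_force: [-0.3, 1.2, 0.2]
grip_width: 59.9
gripper_force: 0.0
```

```bash
python3 - <<'E'
from h import *
s=ctrl.read_state(); p=s["position"]; print(p,s["tcp_rot"],s["wrist_force"])
d=cams.get_image("wrist"); cv2.imwrite("pics/w2.png",d["img"]); a,b,z=jig(wcloud(d,p,s["tcp_rot"])); hsv=cv2.cvtColor(d["img"],cv2.COLOR_BGR2HSV)
H,S,V=[hsv[...,i] for i in range(3)]
m=((H<6)|(H>174))&(S>150)&(b>200)&(b<310)&(abs(a-558)<20); print("lever",m.sum(),[np.percentile(q[m],[2,50,98]).round(1) for q in(a,b,z)])
for q in (245,255,265,275,285): 
    k=m&(abs(b-q)<5); 
    if k.sum()>3: print(q,np.percentile(z[k],[50,90,98]).round(1))
for q in(-60,-20,20,60,90):
    k=(abs(z-102)<4)&(abs(b-q)<12)&(abs(a-532)<14)&(S<60)
    if k.sum()>5: print("top",q,k.sum(),np.percentile(a[k],[1,99]).round(1))
k=(abs(z-30)<4)&(S>120)&(a>380)&(a<720)&(abs(b)<140)
for q in(430,480,600,650): 
    n=k&(abs(a-q)<12)
    if n.sum()>20: print("shelf",q,np.percentile(b[n],[.5,99.5]).round(1))
k=(abs(z-60)<4)&(S<60)&(b>100)&(b<220); print("rail",np.percentile(b[k],[2,98]).round(1))
k=(abs(z-102)<4)&(abs(a-532)<14)&(S<60)&(abs(b)<140); print("fence b",np.percentile(b[k],[.5,99.5]).round(1))
E
```

```text
[547.31462531 136.19052029 223.12918083] [1.79991429e+02 6.42391332e-02 9.37312465e+01] [-0.3255334   1.20234355  0.20964284]
lever 821 [array([551.1, 558.1, 565.7]), array([236.3, 261.2, 288.4]), array([44.7, 48.4, 51.7])]
245 [49.7 51.5 51.9]
255 [49.1 50.6 51.5]
265 [48.4 50.1 50.6]
275 [47.7 49.3 50.1]
285 [46.8 48.5 49.2]
top -60 171 [525.7 536.2]
top -20 219 [525.7 536.9]
top 20 288 [525.8 537.7]
top 60 330 [525.8 537.2]
top 90 367 [525.7 537.2]
shelf 430 [-31.5 114.8]
shelf 480 [-92.6 114.5]
shelf 600 [-92.9 113.4]
shelf 650 [-92.2 113.9]
rail [148.1 172. ]
fence b [-72.  117.1]
```

View pics/w2.png

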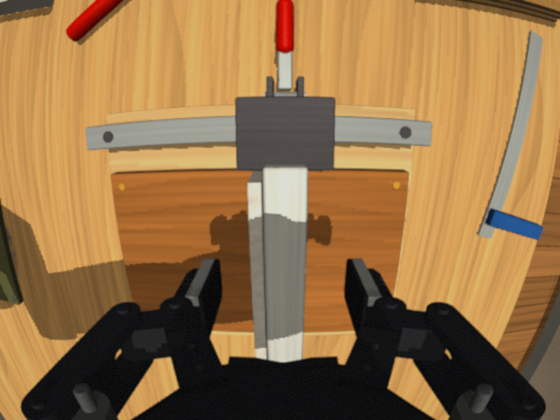

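The lever handle slopes down about 3.9°, which puts it fully down at 1.27 rad. The fence face is still at a≈525.7 (column 250-265), so the fence hasn't moved. Next is the rack.

Request:
{"fn": "servo_tool", "kwargs": {"series": [[[-45, -10, 0, 0, 0, 0, 60], [-48, -12, 0, 0, 0, 0, 60], [-48, -12, 0, 0, 0, 0, 60], [-48, -12, 0, 0, 0, 0, 60], [-48, -12, 0, 0, 0, 0, 60], [-48, -12, 0, 0, 0, 0, 60], [-48, -12, 0, 0, 0, 0, 60], [-48, -12, 0, 0, 0, 0, 60], [-48, -12, 0, 0, 0, 0, 60], [-48, -8, 0, 0, 0, 0, 60]]]}}

```text
clock: 8.2
position: [466.0, -345.0, 221.3]
tcp_rot: [-179.9, -0.1, 94.0]
wrist_force: [1.3, 0.5, -0.5]
grip_width: 60.5
gripper_force: 0.0
```

Request:
{"fn": "servo_tool", "kwargs": {"series": [[[0, 0, 0, 0, 0, -0.5, 60], [0, 0, 0, 0, 0, 0, 60]]]}}

```text
clock: 8.4
position: [466.4, -344.3, 220.9]
tcp_rot: [-179.9, -0.2, 94.4]
wrist_force: [-0.1, 0.9, -0.7]
grip_width: 60.0
gripper_force: 0.0
```

```bash
cat > ply.py <<'E'
from h import *
s=ctrl.read_state(); p=s["position"]; print(p,s["tcp_rot"],s["wrist_force"],"tcp",np.round(jig(p),1))
d=cams.get_image("wrist"); cv2.imwrite("pics/w3.png",d["img"]); a,b,z=jig(wcloud(d,p,s["tcp_rot"]))
for lo,hi,t in((400,485,"ply"),(485,570,"green")):
    m=(a>lo)&(a<hi)&(abs(b+413)<130)&(abs(z-142)<5)
    print(t,m.sum(),np.nanmedian(z[m]).round(1))
    if m.sum()>30:
        P=np.stack([a[m],b[m]],1).astype(np.float32); r=cv2.minAreaRect(P); print(np.round(r[0],1),np.round(r[1],1),round(r[2],2))
        for q in range(-500,-320,30):
            k=m&(abs(b-q)<8)
            if k.sum()>5: print(q,np.percentile(a[k],[2,50,98]).round(1), np.median(z[k]).round(1))
        print("b ext",np.percentile(b[m],[.5,99.5]).round(1))
E
python3 ply.py
```

```text
[ 466.39006077 -344.31680676  220.94486939] [-1.79878118e+02 -1.53705856e-01  9.44187747e+01] [-0.10211828  0.90028913 -0.74745286] tcp [ 441.2 -376.   220.9]
ply 5173 141.9
[ 440.4 -412.9] [ 18.3 190.5] 0.98
-500 [433.2 442.  450.9] 141.8
-470 [433.4 441.9 450.4] 141.8
-440 [432.9 440.9 449.7] 141.8
-410 [431.6 440.4 449.1] 141.9
-380 [431.2 439.9 448.6] 141.9
-350 [431.3 439.8 448.2] 141.9
b ext [-505.7 -318.4]
green 3212 141.9
[ 524.  -380.6] [ 18.6 122.6] 0.83
-440 [527.3 531.2 533.4] 141.8
-410 [515.8 523.5 532.7] 141.9
-380 [515.1 522.9 532. ] 141.9
-350 [514.9 522.7 532.2] 141.9
b ext [-436.4 -319.8]
```

View pics/w3.png

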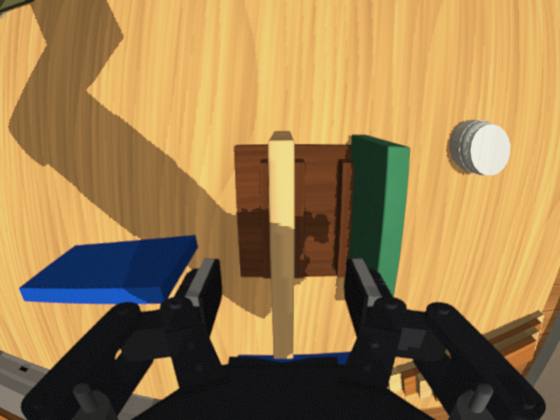

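The plywood divider is at (282,240), the green one at (380,200), and the blue ones at (110,270) and (295,357). The plywood is chosen. I'll go down over its middle.

Request:
{"fn": "servo_tool", "kwargs": {"series": [[[-18, -0.4, 0, 0, 0, -0.6, 60], [-19, -0.4, 0, 0, 0, 0, 60], [0, 0, 0, 0, 0, 0, 60], [0, 0, 30, 0, 0, 0, 60], [0, 0, 30, 0, 0, 0, 60], [0, 0, 30, 0, 0, 0, 60], [0, 0, 25, 0, 0, 0, 60], [0, 0, 15, 0, 0, 0, 60], [0, 0, 0, 0, 0, 0, 60], [0, 0, 0, 0, 0, 0, 60]]]}}

```text
clock: 9.45
position: [469.4, -379.8, 92.9]
tcp_rot: [-180.0, -0.1, 95.2]
wrist_force: [0.2, -0.4, 0.8]
grip_width: 60.0
gripper_force: 0.0
```

Request:
{"fn": "servo_tool", "kwargs": {"newtons": 60, "series": [[[0, 0, 0, 0, 0, 0, 30], [0, 0, 0, 0, 0, 0, 20], [0, 0, 0, 0, 0, 0, 10], [0, 0, 0, 0, 0, 0, 10], [0, 0, 0, 0, 0, 0, 10], [0, 0, 0, 0, 0, 0, 10], [0, 0, 0, 0, 0, 0, 10], [0, 0, 0, 0, 0, 0, 10]]]}}

```text
clock: 10.25
position: [469.3, -381.9, 93.9]
tcp_rot: [179.9, 0.1, 95.1]
wrist_force: [-1.6, 1.7, 6.4]
grip_width: 17.5
gripper_force: 59.6
```

Request:
{"fn": "servo_tool", "kwargs": {"series": [[[0, 0, -10, 0, 0, 0, 10], [0, 0, -30, 0, 0, 0, 10], [0, 0, -40, 0, 0, 0, 10], [0, 0, -30, 0, 0, 0, 10], [0, 0, -10, 0, 0, 0.5, 10], [0, 0, 0, 0, 0, 0.6, 10], [0, 0, 0, 0, 0, 0, 10], [0, 0, 0, 0, 0, 0, 10]]]}}

```text
clock: 11.05
position: [467.9, -380.5, 210.2]
tcp_rot: [-179.8, -0.2, 94.0]
wrist_force: [-0.7, -0.3, -3.3]
grip_width: 17.2
gripper_force: 59.5
```

Request:
{"fn": "servo_tool", "kwargs": {"series": [[[20, 0, 0, 0, 0, 0, 10], [40, 0, 0, 0, 0, 0, 10], [46, 7, 0, 0, 0, 0, 10], [46, 7, 0, 0, 0, 0, 10], [46, 7, 0, 0, 0, 0, 10], [46, 7, 0, 0, 0, 0, 10], [46, 7, 0, 0, 0, 0, 10], [46, 7, 0, 0, 0, 0, 10], [46, 7, 0, 0, 0, 0, 10], [20, 4, 0, 0, 0, 0, 10]]]}}

```text
clock: 12.05
position: [492.7, 26.8, 211.2]
tcp_rot: [-179.8, -0.1, 94.2]
wrist_force: [-0.1, -1.0, -3.1]
grip_width: 17.4
gripper_force: 59.4
```

Request:
{"fn": "servo_tool", "kwargs": {"series": [[[16, 0, 0, 0, 0, 0, 10], [4, 0, 0, 0, 0, 0, 10], [0, 0, 15, 0, 0, 0, 10], [0, 0, 25, 0, 0, 0, 10], [0, 0, 25, 0, 0, 0, 10], [0, 0, 15, 0, 0, 0, 10], [0, 0, 0, 0, 0, 0, 10], [0, 0, 0, 0, 0, 0, 10], [0, 0, 0, 0, 0, 0, 10]]]}}

```text
clock: 12.95
position: [493.4, 42.8, 133.5]
tcp_rot: [179.9, 0.0, 94.0]
wrist_force: [0.6, 0.3, -3.8]
grip_width: 17.3
gripper_force: 59.3
```

```bash
cat > chk.py <<'E'
from h import *
import sys
s=ctrl.read_state(); p=s["position"]; print(p.round(1),s["tcp_rot"].round(2),s["wrist_force"].round(1),s["torque"].round(2),"tcp",np.round(jig(p),1),s["joints"].round(1))
for n in("wrist","scene","side"):
    d=cams.get_image(n); cv2.imwrite(f"pics/{sys.argv[1]}_{n}.png",d["img"])
    a,b,z=jig(wcloud(d,p,s["tcp_rot"]) if n=="wrist" else cloud(d)); S=cv2.cvtColor(d["img"],cv2.COLOR_BGR2HSV)[...,1]
    zt=p[2]+48; print(n)
    m=(abs(z-zt)<4)&(a>jig(p)[0]-25)&(a<jig(p)[0]+25)&(abs(b-9)<140)&(S>60)
    if m.sum()>20:
        print(" div top",m.sum(),np.median(z[m]).round(1),"b",np.percentile(b[m],[.5,99.5]).round(1))
        for q in(-70,-40,60,90):
            k=m&(abs(b-q)<10)
            if k.sum()>5: print("  ",q,np.percentile(a[k],[2,50,98]).round(1))
    m=(abs(z-30)<4)&(S>120)&(abs(b)<140)
    for q in(400,440,480,600,650):
        k=m&(abs(a-q)<12)
        if k.sum()>20: print(" shelf",q,np.percentile(b[k],[.5,99.5]).round(1))
    k=(abs(z-102)<4)&(abs(a-532)<14)&(S<60)&(abs(b)<140)
    if k.sum()>20: print(" fence",np.percentile(a[k],[2,98]).round(1),np.percentile(b[k],[.5,99.5]).round(1))
    k=(abs(z-60)<4)&(S<60)&(b>100)&(b<220)
    if k.sum()>20: print(" rail",np.percentile(b[k],[2,98]).round(1))
E
python3 chk.py k1
```

```text
[493.4  42.8 133.5] [1.7992e+02 1.0000e-02 9.3950e+01] [ 0.6  0.3 -3.8] [-0.    0.    0.01] tcp [495.1   8.3 133.5] [  5.   15.7 -22.3  52.   -0.   91. ]
wrist
 div top 18045 181.6 b [ -3.9 103.4]
   60 [486.7 495.3 503.8]
   90 [487.  495.4 504. ]
 shelf 400 [-75.1 114.5]
 shelf 440 [-76.7 113.8]
 shelf 480 [-27.7 114. ]
 shelf 600 [-84.1 113.3]
 shelf 650 [-94.2 112.5]
 fence [525.4 537.1] [-24.6 116.1]
 rail [146.8 170.2]
scene
 div top 172 182.6 b [-89.4  99.5]
   -70 [486.5 498.2 503.5]
   -40 [486.2 495.1 503.6]
   90 [487.3 498.  504.4]
 shelf 400 [-98.5  24. ]
 shelf 440 [-98.9 -25.4]
 shelf 480 [-99.  -59.9]
 shelf 600 [-99.5 108.8]
 shelf 650 [-98.7 109.9]
 fence [524.  537.4] [-101.2  112.9]
 rail [113.3 167.4]
side
 div top 221 181.9 b [ -1.5 105.1]
   60 [487.6 496.2 506.8]
   90 [487.7 496.9 503.3]
 shelf 400 [-91.6 115.9]
 shelf 440 [-94.4 115.8]
 shelf 480 [-95.1 114.1]
 shelf 600 [-93.6  92.5]
 shelf 650 [-95.3 114.4]
 fence [527.1 539.3] [-21.7 117.3]
 rail [147.3 186.5]
```

Checked within each camera, the divider is centred on the shelf to about 0.5 mm. I'll lower it and approach the face.

Request:
{"fn": "servo_tool", "kwargs": {"series": [[[0, 3, 8, 0, 0, 0, 10], [0, 5, 7, 0, 0, 0, 10], [0, 5, 3.5, 0, 0, 0, 10], [0, 4, 0, 0, 0, 0, 10], [0, 0, 0, 0, 0, 0, 10], [0, 0, 0, 0, 0, 0, 10], [0, 0, 0, 0, 0, 0, 10]]]}}

```text
clock: 13.8
position: [509.5, 44.4, 114.3]
tcp_rot: [-180.0, -0.0, 94.0]
wrist_force: [-0.2, -0.3, -3.2]
grip_width: 17.7
gripper_force: 59.6
```

Request:
{"fn": "servo_tool", "kwargs": {"series": [[[0, 0, 1, 0, 0, 0, 10], [0, 0, 0, 0, 0, 0, 10], [0, 0, 0, 0, 0, 0, 10]]]}}

```text
clock: 14.1
position: [509.4, 44.3, 113.3]
tcp_rot: [-180.0, -0.0, 94.0]
wrist_force: [-0.1, 0.2, -3.1]
grip_width: 17.4
gripper_force: 59.6
```

Request:
{"fn": "servo_tool", "kwargs": {"series": [[[0, 0, 1, 0, 0, 0, 10], [0, 0, 0, 0, 0, 0, 10], [0, 0, 0, 0, 0, 0, 10]]]}}

```text
clock: 14.4
position: [509.5, 44.3, 112.2]
tcp_rot: [-180.0, 0.0, 94.0]
wrist_force: [0.7, 0.3, -3.4]
grip_width: 17.6
gripper_force: 59.6
```

Request:
{"fn": "servo_tool", "kwargs": {"series": [[[0, 0, 0.5, 0, 0, 0, 10], [0, 0, 0, 0, 0, 0, 10], [0, 0, 0, 0, 0, 0, 10]]]}}

```text
clock: 14.7
position: [509.6, 44.4, 111.9]
tcp_rot: [180.0, -0.0, 94.0]
wrist_force: [-0.5, 0.8, -1.1]
grip_width: 17.2
gripper_force: 59.9
```

Request:
{"fn": "servo_tool", "kwargs": {"series": [[[0, 0, 0.4, 0, 0, 0, 10], [0, 0, 0, 0, 0, 0, 10], [0, 0, 0, 0, 0, 0, 10]]]}}

```text
clock: 15.0
position: [509.7, 44.5, 111.9]
tcp_rot: [180.0, -0.0, 94.0]
wrist_force: [-2.1, 1.0, 4.9]
grip_width: 16.8
gripper_force: 60.5
```

Request:
{"fn": "servo_tool", "kwargs": {"series": [[[0, 0, -0.4, 0, 0, 0, 10], [0, 2, 0, 0, 0, 0, 10], [0, 1, 0, 0, 0, 0, 10], [0, 0, 0, 0, 0, 0, 10], [0, 0, 0, 0, 0, 0, 10]]]}}

```text
clock: 15.5
position: [510.3, 44.5, 111.9]
tcp_rot: [-179.8, -0.0, 94.0]
wrist_force: [-6.1, 1.2, 8.8]
grip_width: 17.4
gripper_force: 61.3
```

Request:
{"fn": "servo_tool", "kwargs": {"series": [[[0, 1, 0, 0, 0, 0, 10], [0, 0, 0, 0, 0, 0, 10], [0, 0, 0, 0, 0, 0, 10]]]}}

```text
clock: 15.8
position: [510.5, 44.5, 111.9]
tcp_rot: [-179.7, -0.0, 94.0]
wrist_force: [-9.1, 0.9, 11.4]
grip_width: 17.4
gripper_force: 61.6
```

Request:
{"fn": "servo_tool", "kwargs": {"series": [[[0, 0.7, 0, 0, 0, 0, 10], [0, 0, 0, 0, 0, 0, 10], [0, 0, 0, 0, 0, 0, 10]]]}}

```text
clock: 16.1
position: [510.6, 44.5, 112.0]
tcp_rot: [-179.6, -0.0, 94.0]
wrist_force: [-8.3, 0.9, 12.4]
grip_width: 17.6
gripper_force: 61.8
```

The foot is dragging and bearing down, so I'll lift it just clear, advance, and set it down lightly closer in.

Request:
{"fn": "servo_tool", "kwargs": {"series": [[[0, 0, -1.2, 0, 0, 0, 10], [0, 0, 0, 0, 0, 0, 10], [0, 0, 0, 0, 0, 0, 10], [0, 0, 0, 0, 0, 0, 10]]]}}

```text
clock: 16.5
position: [514.5, 44.6, 112.4]
tcp_rot: [-180.0, 0.0, 94.0]
wrist_force: [-0.7, 0.1, -3.5]
grip_width: 17.6
gripper_force: 59.4
```

```bash
python3 chk.py k2
```

```text
[514.5  44.6 112.4] [-1.7999e+02  1.0000e-02  9.3980e+01] [-0.7  0.1 -3.5] [0.   0.01 0.03] tcp [516.3   8.6 112.4] [  5.   18.7 -21.3  50.   -0.   91. ]
wrist
 div top 17950 160.5 b [ -3.6 103.6]
   60 [507.9 516.5 525. ]
   90 [508.2 516.6 525.2]
 shelf 400 [-80.5 114.2]
 shelf 440 [-63.  113.9]
 shelf 480 [-47.9 114.1]
 shelf 600 [-61.7 112.9]
 shelf 650 [-91.5 112.8]
 fence [531.1 537.4] [-54.  116.8]
 rail [146.8 169.9]
scene
 div top 173 161.3 b [-90.4 101.5]
   -70 [506.2 518.7 525.2]
   -40 [506.4 516.7 525.4]
   90 [511.3 518.6 525. ]
 shelf 400 [-98.1 112.1]
 shelf 440 [-98.9   9.5]
 shelf 480 [-99.7 -46.8]
 shelf 600 [-99.1 111. ]
 shelf 650 [-98.7 108.5]
 fence [524.5 537.1] [-101.7  110.9]
 rail [116.8 167. ]
side
 div top 204 160.6 b [-77.5 105.5]
   60 [509.9 517.4 526.4]
   90 [509.6 516.5 526.3]
 shelf 400 [-92.8 114.7]
 shelf 440 [-94.1 115.5]
 shelf 480 [-92.3 115.6]
 shelf 600 [-78.9  93.3]
 shelf 650 [-94.8 113.8]
 fence [527.  539.2] [ 85.4 117.9]
 rail [147.2 185.5]
```

Request:
{"fn": "servo_tool", "kwargs": {"series": [[[0, 0, 0.3, 0, 0, 0, 10], [0, 0, 0, 0, 0, 0, 10], [0, 0, 0, 0, 0, 0, 10]]]}}

```text
clock: 16.95
position: [514.2, 44.7, 112.6]
tcp_rot: [180.0, 0.0, 94.0]
wrist_force: [0.8, -0.7, -4.2]
grip_width: 17.2
gripper_force: 59.4
```

Request:
{"fn": "servo_tool", "kwargs": {"series": [[[0, 0, 0.2, 0, 0, 0, 10], [0, 0, 0, 0, 0, 0, 10], [0, 0, 0, 0, 0, 0, 10]]]}}

```text
clock: 17.25
position: [514.2, 44.7, 112.5]
tcp_rot: [180.0, -0.0, 94.0]
wrist_force: [-0.3, 0.5, -3.0]
grip_width: 17.7
gripper_force: 59.4
```

Request:
{"fn": "servo_tool", "kwargs": {"series": [[[0, 0, 0.3, 0, 0, 0, 10], [0, 0, 0, 0, 0, 0, 10], [0, 0, 0, 0, 0, 0, 10]]]}}

```text
clock: 17.55
position: [514.2, 44.7, 112.1]
tcp_rot: [180.0, 0.0, 94.0]
wrist_force: [-0.5, 0.2, -3.0]
grip_width: 17.5
gripper_force: 59.4
```

Request:
{"fn": "servo_tool", "kwargs": {"series": [[[0, 0, 0.2, 0, 0, 0, 10], [0, 0, 0, 0, 0, 0, 10], [0, 0, 0, 0, 0, 0, 10]]]}}

```text
clock: 17.85
position: [514.2, 44.7, 112.0]
tcp_rot: [180.0, -0.0, 94.0]
wrist_force: [0.1, 0.4, -2.1]
grip_width: 16.9
gripper_force: 59.5
```

Request:
{"fn": "servo_tool", "kwargs": {"series": [[[0, 0.8, 0, 0, 0, 0, 10], [0, 0, 0, 0, 0, 0, 10], [0, 0, 0, 0, 0, 0, 10]]]}}

```text
clock: 18.15
position: [514.6, 44.7, 111.9]
tcp_rot: [-180.0, -0.0, 94.0]
wrist_force: [-2.1, 0.7, -0.2]
grip_width: 17.2
gripper_force: 59.8
```

Request:
{"fn": "servo_tool", "kwargs": {"series": [[[0, 0.8, 0, 0, 0, 0, 10], [0, 0, 0, 0, 0, 0, 10], [0, 0, 0, 0, 0, 0, 10]]]}}

```text
clock: 18.45
position: [514.6, 44.7, 111.9]
tcp_rot: [-179.9, -0.0, 94.0]
wrist_force: [-4.7, -0.0, 2.6]
grip_width: 17.2
gripper_force: 60.2
```

Request:
{"fn": "servo_tool", "kwargs": {"series": [[[0, 0.5, -0.4, -0.2, 0, 0, 10], [0, 0, 0, 0, 0, 0, 10], [0, 0, 0, 0, 0, 0, 10]]]}}

```text
clock: 18.75
position: [514.6, 44.7, 111.9]
tcp_rot: [180.0, -0.0, 94.0]
wrist_force: [-4.6, 0.1, 0.4]
grip_width: 17.7
gripper_force: 60.1
```

Request:
{"fn": "servo_tool", "kwargs": {"series": [[[0, 0.8, -0.2, 0, 0, 0, 10], [0, 0, 0, 0, 0, 0, 10], [0, 0, 0, 0, 0, 0, 10]]]}}

```text
clock: 19.05
position: [514.7, 44.7, 111.9]
tcp_rot: [-179.9, -0.0, 94.0]
wrist_force: [-6.9, 1.0, 0.7]
grip_width: 17.2
gripper_force: 60.1
```

Request:
{"fn": "servo_tool", "kwargs": {"series": [[[0, 0.8, -0.4, -0.15, 0, 0, 10], [0, 0, 0, 0, 0, 0, 10], [0, 0, 0, 0, 0, 0, 10]]]}}

```text
clock: 19.35
position: [514.7, 44.7, 112.0]
tcp_rot: [-180.0, -0.0, 94.0]
wrist_force: [-7.3, 0.4, 0.4]
grip_width: 17.1
gripper_force: 59.8
```

Request:
{"fn": "servo_tool", "kwargs": {"series": [[[0, 0.8, -0.3, 0, 0, 0, 10], [0, 0, 0, 0, 0, 0, 10], [0, 0, 0, 0, 0, 0, 10]]]}}

```text
clock: 19.65
position: [514.7, 44.7, 112.0]
tcp_rot: [-179.9, -0.0, 94.0]
wrist_force: [-8.9, 0.4, 0.2]
grip_width: 17.7
gripper_force: 60.0
```

Request:
{"fn": "servo_tool", "kwargs": {"series": [[[0, 0.8, -0.4, 0, 0, 0, 10], [0, 0, 0, 0, 0, 0, 10], [0, 0, 0, 0, 0, 0, 10]]]}}

```text
clock: 19.95
position: [514.8, 44.7, 112.0]
tcp_rot: [-179.8, -0.0, 94.0]
wrist_force: [-8.7, 0.0, -0.7]
grip_width: 17.5
gripper_force: 59.8
```

Request:
{"fn": "servo_tool", "kwargs": {"series": [[[0, 0.2, -0.15, 0, 0, 0, 10], [0, 0, 0, 0, 0, 0, 10], [0, 0, 0, 0, 0, 0, 10], [0, 0, 0, 0, 0, 0, 10], [0, 0, 0, 0, 0, 0, 10]]]}}

```text
clock: 20.45
position: [514.8, 44.8, 112.0]
tcp_rot: [-179.8, -0.0, 94.0]
wrist_force: [-9.0, -0.1, -0.5]
grip_width: 17.4
gripper_force: 59.7
```

```bash
python3 chk.py k3; python3 - <<'E'
from h import *
f=[ctrl.read_state()["wrist_force"] for _ in range(3)]
for i in range(4): cams.get_image("side"); f.append(ctrl.read_state()["wrist_force"])
print(np.round(f,1))
a=cv2.imread("pics/k3_side.png")[150:330,150:400]; b=cv2.imread("pics/k3_scene.png")[110:270,240:460]
cv2.imwrite("pics/k3.png",np.hstack([cv2.resize(a,(400,300)),cv2.resize(b,(400,300))]))
E
```

```text
[514.8  44.8 112. ] [-179.8    -0.     93.99] [-9.  -0.1 -0.5] [-0.13  1.92 -0.14] tcp [516.7   8.7 112. ] [  5.   18.9 -21.1  50.2   0.   91. ]
wrist
 div top 17930 160.0 b [ -3.5 103.8]
   60 [508.5 517.  525.6]
   90 [508.7 517.3 525.7]
 shelf 400 [-80.4 114. ]
 shelf 440 [-62.1 114.1]
 shelf 480 [-47.6 114.1]
 shelf 600 [-60.6 113. ]
 shelf 650 [-90.9 112.9]
 fence [531.5 537.5] [-54.  116.4]
 rail [146.8 169.9]
scene
 div top 168 160.9 b [-89.1 100.6]
   -70 [507.  516.6 525.6]
   -40 [508.9 517.5 524.7]
   90 [508.4 519.5 526.8]
 shelf 400 [-97.5 111.8]
 shelf 440 [-99.7   7.3]
 shelf 480 [-99.9 -47. ]
 shelf 600 [-98.6 108.8]
 shelf 650 [-99.4 109. ]
 fence [524.2 537.1] [-100.7  112.2]
 rail [117.5 167.1]
side
 div top 218 160.0 b [-74.1 106.2]
   60 [509.5 517.5 526.1]
   90 [509.3 517.1 525.7]
 shelf 400 [-93.5 115.8]
 shelf 440 [-93.5 115.2]
 shelf 480 [-94.3 116.5]
 shelf 600 [-79.3  92.4]
 shelf 650 [-94.8 115.5]
 fence [527.7 539.1] [ 85.3 117.4]
 rail [147.  185.3]
[[-8.  -0.5 -1.2]
 [-8.  -0.5 -1.2]
 [-8.  -0.5 -1.2]
 [-8.3 -0.3 -1.4]
 [-8.3  0.3 -0.9]
 [-9.2  0.1 -1.2]
 [-8.9  0.6 -1.8]]
```

View pics/k3.png

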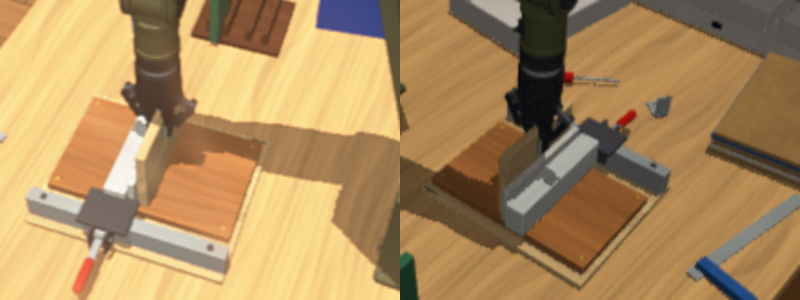

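Side and scene views show the divider standing flat on the fence, centred, with the lever down. I'll trim the small 0.2° lean and bring the push up to about 10 N.

Request:
{"fn": "servo_tool", "kwargs": {"series": [[[0, 0.5, 0, -0.2, 0, 0, 10], [0, 0, 0, 0, 0, 0, 10], [0, 0, 0, 0, 0, 0, 10], [0, 0, 0, 0, 0, 0, 10]]]}}

```text
clock: 21.2
position: [514.8, 44.7, 112.0]
tcp_rot: [-180.0, -0.0, 94.0]
wrist_force: [-9.3, -0.4, -0.7]
grip_width: 17.2
gripper_force: 60.0
```

Request:
{"fn": "servo_tool", "kwargs": {"series": [[[0, 0.5, 0, -0.1, 0, 0, 10], [0, 0, 0, 0, 0, 0, 10], [0, 0, 0, 0, 0, 0, 10], [0, 0, 0, 0, 0, 0, 10]]]}}

```text
clock: 21.6
position: [514.8, 44.7, 111.9]
tcp_rot: [180.0, -0.0, 94.0]
wrist_force: [-9.8, 0.4, 0.5]
grip_width: 17.1
gripper_force: 60.0
```

Request:
{"fn": "servo_tool", "kwargs": {"series": [[[0, 0.4, -0.2, 0, 0, 0, 10], [0, 0, 0, 0, 0, 0, 10], [0, 0, 0, 0, 0, 0, 10], [0, 0, 0, 0, 0, 0, 10], [0, 0, 0, 0, 0, 0, 10]]]}}

```text
clock: 22.1
position: [514.8, 44.7, 112.0]
tcp_rot: [-180.0, -0.0, 94.0]
wrist_force: [-10.8, 0.1, 0.0]
grip_width: 17.5
gripper_force: 60.1
```

```bash
python3 - <<'E'
from h import *
f=[]
for i in range(8): cams.get_image("side"); s=ctrl.read_state(); f.append(s["wrist_force"])
print(np.mean(f,0).round(2),np.std(f,0).round(2),s["tcp_rot"],s["position"],s["torque"].round(2))
E
```

```text
[-1.093e+01 -1.000e-02  1.700e-01] [0.47 0.33 0.31] [-1.79964168e+02 -5.26309552e-03  9.39847902e+01] [514.8439024   44.76130964 111.95198118] [-0.19  2.45 -0.08]
```

```bash
python3 -c "
from rig import ctrl
print(ctrl.sign_off())"
```

```text
the job is handed in; nothing more can be done
None
```

The job is handed in: the lever is locked fully down, and the plywood divider stands upright mid-shelf, flat on the fence, held with a push of 10.9 N at the wrist (about 9–11 N at the fence after foot friction); the fence did not shift, and I touched nothing else.

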